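Load the stainer's reagent rack

ROBOT

A 7-joint arm with a two-finger parallel gripper is mounted at the origin on a cart in front of the work surface, level with it; the furniture and walls round the work are solid. World frame = base frame: x ahead of the robot, y to its left, z up, the work surface at z = 0. Lengths are in mm, angles in rad, forces in N, time in s.
With the tool pointing down it reaches from about 400 to 875 mm from the base axis. Payload 4.4 kg.
Tool frame: the origin (TCP) lies midway between the tips of the shut fingers; the grasp point (between the pads) lies 19 mm behind it; z points along the fingers, y is the line along which they close (so a half turn about z gives the same grasp; the last joint's range is limited). The gripper opens to 85 mm and grips with 20 to 120 N. Pads are 22 mm wide; open, the fingers measure 114 mm over their backs; the gripper's body (76 mm by 85 mm) begins 54 mm behind the grasp point. The pads swing forward as they close: fully open they stand 13 mm farther back than shut.
Start: joints at [1.073, 0.628, 0.038, 1.517, -0.027, 0.996, -0.02], TCP at [272.057, -590.341, 231.313] pointing down, gripper open.
Joint ranges: [-3.06, 3.06], [-0.37, 2.12], [-1.25, 1.32], [0.18, 2.47], [-1.1, 4.24], [0.23, 1.98], [-2.94, 2.94]. Speed limits (rad/s): [2.57, 2.57, 3.14, 3.14, 3.14, 3.14, 3.14].

INTERFACE

Orientations are given as [roll, pitch, yaw] about the fixed x, y, z axes, in that order (R = Rz(yaw) Ry(pitch) Rx(roll)).
In Python, from cell import read_state, get_image, finish_job gives the robot as it stands.
- The arm moves only by the tool send_rows, never from a script. Its argument "series" is a list of rows, each an object of numbers: "ax", "ay", "az": the turn, a rotation vector about the tool's x, y, z in rad; "dx", "dy", "dz": the shift along the tool's x, y, z in cm; "hand": the closure, from 0 (fully open) to 1 (shut). In form: [{"ax": .., "ay": .., "az": .., "dx": .., "dy": .., "dz": .., "hand": ..}, ...]. A call has 1 to 10 rows; each row is the pose to reach, as a shift and turn from the pose commanded when the call began, along the tool's axes at that moment; what a row does not reach only later rows make up. A row lasts 1/10 s, in which the tool goes at most 50 mm and 8.59 degrees, less where a joint would pass 70% of its speed; a pose out of reach is approached as far as the arm can. A call with a gripper value outside its range is refused whole. The fingers move at their own pace and stop on an object; the grip force is fixed at half the most. Time passes only in rows, so rows that repeat a pose let the fingers close. It gives the time, the measured TCP pose, the force, the opening and the grip force at its end, in the units of the state.
- read_state(): the state, without advancing time (a new reading comes with each control period).
- get_image(name): name is "scene" or "top"; returns a dict with "pixels" (420x560x3 uint8, red, green, blue), "mtx" (3x3 intrinsics, pixels), "R" (3x3) and "t" (3): a world point X has camera coordinates R X + t. Camera axes: x right, y down, z forward; pixel columns grow to the right and rows downward; lengths in mm; the calibration is good to about 2 mm. A picture is of the moment at which its call begins. There is no depth.
- finish_job(): hands the job in; it is judged then, once.
The state is a dict: "clock": time; "qpos": joint angles; "qd": joint speeds; "tau": joint torques, N m; "eef_pos": TCP position; "tool_rot": TCP orientation; "force": force on the tool from outside, world axes, zero at the start; "torque": the same for the moment, N m; "width": finger opening in mm; "gripper_force": force on a finger pad.
Only numpy, scipy, OpenCV 4.12 (cv2) and the standard library are available. Lean on these libraries where they do the work, as an engineer would, in place of code of your own. Each camera call takes 0.05 s, during which the arm holds its last target. There are 200 camera calls.

TASK

Load the reagent rack for the next staining run: stand the white-capped vial, the amber dropper bottle, the orange-capped reagent bottle and the staining jar each in the holder whose well is made for its shape and size, upright and right down on the well's floor. Do not knock over the conical flask or the beaker that stand among them.

Things in the scene. Friction and masses are not known exactly. Their poses are not given: they have to be found in the camera images.
- vial: small white sample vial with a white screw cap, the smallest container: body 23 mm in diameter and 40 mm high, cap 19 mm in diameter above it, 51 mm high in all. Origin at the centre of its underside, z along its axis, up. Loose, about 20 g, upright.
- dropper_bottle: small amber dropper bottle with a narrow black cap: body 34 mm in diameter and 50 mm high, cap 19 mm in diameter above it, 67 mm high in all. Origin at the centre of its underside, z along its axis, up. Loose, about 45 g, upright.
- reagent_bottle: white plastic reagent bottle with an orange cap: round body 48 mm in diameter, straight-sided between 10 and 60 mm above its underside, then rounding in to the cap; 96 mm high in all. Origin at the centre of its underside, z along its axis, up. Loose, about 0.1 kg, upright.
- staining_jar: whitish oblong staining jar with a grey lid and a knob on it: straight-sided body 55 mm (its x) by 48 mm (its y) and 88 mm high; 105 mm high with lid and knob, which do not come off. Origin at the centre of its underside, z up. Loose, about 0.14 kg, upright.
- holder_round_31: holder with the smallest well: fixed white block 96 x 96 x 24 mm, one of four side by side in the steel rack, 3 mm above the bench. Origin: centre of its underside, z up; blank write-on strip on its -x side. Centred in its top a round well 31 mm in diameter, 16 mm deep, mouth flared 5 mm all round at 45 degrees; floor a black rubber pad 8 mm above the origin.
- holder_round_42: holder with the middle-sized round well: fixed white block 96 x 96 x 24 mm, one of four side by side in the steel rack, 3 mm above the bench. Origin: centre of its underside, z up; blank write-on strip on its -x side. Centred in its top a round well 42 mm in diameter, 16 mm deep, mouth flared 5 mm all round at 45 degrees; floor a black rubber pad 8 mm above the origin.
- holder_round_56: holder with the largest round well: fixed white block 96 x 96 x 24 mm, one of four side by side in the steel rack, 3 mm above the bench. Origin: centre of its underside, z up; blank write-on strip on its -x side. Centred in its top a round well 56 mm in diameter, 16 mm deep, mouth flared 5 mm all round at 45 degrees; floor a black rubber pad 8 mm above the origin.
- holder_oblong: holder with the rectangular well: fixed white block 96 x 96 x 24 mm, one of four side by side in the steel rack, 3 mm above the bench. Origin: centre of its underside, z up; blank write-on strip on its -x side. Centred in its top a well 63 mm along x by 56 mm along y (the jar goes in with its longer side along x, either way round), 16 mm deep, mouth flared 5 mm all round at 45 degrees; floor a black rubber pad 8 mm above the origin.
- conical_flask: clear glass conical flask tinted pink in its lower part, 64 mm in diameter at the foot, 105 mm high, a bystander in the row of containers along the front of the bench. Origin at the centre of its underside, z up. Loose, 0.08 kg.
- beaker: small empty glass beaker, 53 mm in diameter, 68 mm high, a bystander in the row of containers along the front of the bench. Origin at the centre of its underside, z up. Loose.

How it is judged (in metres and radians):
At the end, for the whole second after the job is handed in: Vial in the 31 mm well, dropper bottle in the 42 mm well, reagent bottle in the 56 mm well, staining jar in the rectangular one; each within 9 mm of its well's centre, underside within 3 mm of its floor, within 0.1 rad of upright, released and at rest (below 0.02 m/s) (horizontal distance between vial and holder_round_31 below 0.009 m and z of vial in the frame of holder_round_31 between 0.005 and 0.011 m and angle between each of vial, dropper_bottle, reagent_bottle, staining_jar's own z axis and vertical below 0.1 rad and linear speed of each of vial, dropper_bottle, reagent_bottle, staining_jar below 0.02 m/s and horizontal distance between dropper_bottle and holder_round_42 below 0.009 m and z of dropper_bottle in the frame of holder_round_42 between 0.005 and 0.011 m and horizontal distance between reagent_bottle and holder_round_56 below 0.009 m and z of reagent_bottle in the frame of holder_round_56 between 0.005 and 0.011 m and horizontal distance between staining_jar and holder_oblong below 0.009 m and z of staining_jar in the frame of holder_oblong between 0.005 and 0.011 m); the robot touches nothing.
It fails at once if the conical flask is knocked over (angle between conical_flask's own z axis and vertical above 0.6 rad).
It fails at once if the beaker is knocked over (angle between beaker's own z axis and vertical above 0.6 rad).
It also fails if it takes over 104 s, if anything falls off the work surface, if the arm or the gripper's body presses on something with over 40 N, if the wrist force passes 120 N, or if a joint passes its speed limit or range.

## Working session

There is one attempt and no reset: what is moved stays moved. The work goes in short steps, Python scripts to look and compute and a tool call to move; the robot and the scene stay as the last step left them, time stands still between calls to the robot, and variables do not carry over. Pictures are saved under pics/ and viewed, at most 14 in all, crops included, and the job is handed in when it is done.

Besides the shell and the picture viewer there is one more tool, called after ">>>" in YAML: its name, and indented under it one key for each argument. send_rows: Moves the arm, as the interface text tells. Its arguments: {"type":"object","properties":{"series":{"type":"array","items":{"type":"object","properties":{"ax":{"type":"number"},"ay":{"type":"number"},"az":{"type":"number"},"dx":{"type":"number"},"dy":{"type":"number"},"dz":{"type":"number"},"hand":{"type":"number"}}}}},"required":["series"]}

```bash
mkdir -p pics; ls; python3 - <<'E'
from cell import *
import cv2,pickle
for n in("scene","top"):
    d=get_image(n);cv2.imwrite(f"pics/{n}0.png",cv2.cvtColor(d["pixels"],cv2.COLOR_RGB2BGR));pickle.dump(d,open(n+"0.pkl","wb"));print(d["mtx"],d["R"],d["t"])
s=read_state();print(s)
E
```

```text
pics
[[380.56251365   0.         280.77757827]
 [  0.         380.56251365 201.40979571]
 [  0.           0.           1.        ]] [[ 0.57529001 -0.81774094  0.01847071]
 [-0.37591822 -0.28438345 -0.88193625]
 [ 0.72644814  0.50042563 -0.47100668]] [-309.84468705  241.14245716  514.4950583 ]
[[390.93548231   0.         287.71091298]
 [  0.         390.93548231 210.62529344]
 [  0.           0.           1.        ]] [[ 0.00905144 -0.99995076  0.00406905]
 [-0.98394604 -0.00963173 -0.1782061 ]
 [ 0.17823652 -0.0023907  -0.98398477]] [  1.87191414 517.31925014 970.11210205]
{'clock': 0.1, 'qpos': array([ 1.07318976,  0.62923814,  0.03844285,  1.51827764, -0.02701033,
        0.99627112, -0.02000871]), 'qd': array([ 2.54366758e-04, -3.80378400e-03, -1.51083323e-05, -2.53817886e-03,
       -1.44243127e-03,  7.23414325e-04,  1.06779826e-03]), 'tau': array([ 1.91228275e-03, -5.64533687e+01,  1.23023126e+00, -1.93971920e+01,
        1.12565624e-02,  5.48908836e-03,  1.24884858e-05]), 'eef_pos': array([ 271.83260985, -589.81943416,  230.48794718]), 'tool_rot': array([-3.13991612e+00,  6.25363155e-06,  4.31793564e-01]), 'force': array([ 0.16760278, -0.19560626, -0.33566987]), 'torque': array([-0.00030424,  0.04213284, -0.06030244]), 'gripper_force': 0.0, 'width': 85.47637637370718}
```

View pics/scene0.png

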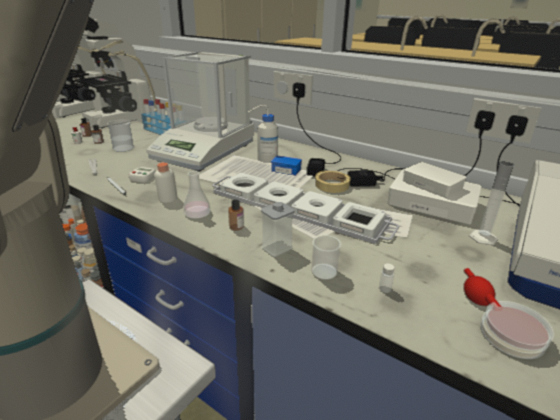

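View pics/top0.png

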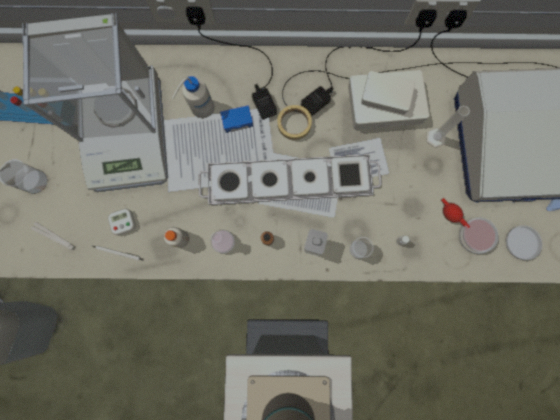

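The top view shows the wells at about (229,182) for the 56 mm, (270,180) for the 42 mm, (310,177) for the 31 mm and (349,174) for the oblong. The row in front runs reagent (173,237), flask (223,241), dropper (267,239), jar (316,243), beaker (362,249), vial (406,241).

```bash
python3 - <<'E'
import cv2
im=cv2.imread("pics/top0.png")
for n,(a,b,c,d) in dict(L=(155,285,155,265),R=(290,420,155,265)).items():
    e=cv2.resize(im[c:d,a:b],None,fx=5,fy=5,interpolation=cv2.INTER_CUBIC)
    for x in range(a,b,10): cv2.line(e,((x-a)*5,0),((x-a)*5,6 if x%50 else 14),(0,0,255),1)
    for y in range(c,d,10): cv2.line(e,(0,(y-c)*5),(6 if y%50 else 14,(y-c)*5),(0,0,255),1)
    cv2.imwrite(f"pics/top{n}.png",e)
im=cv2.imread("pics/scene0.png")[150:300,140:410]
cv2.imwrite("pics/sc.png",cv2.resize(im,None,fx=2.9,fy=2.9,interpolation=cv2.INTER_CUBIC))
E
```

```text
(no output)
```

View pics/topL.png

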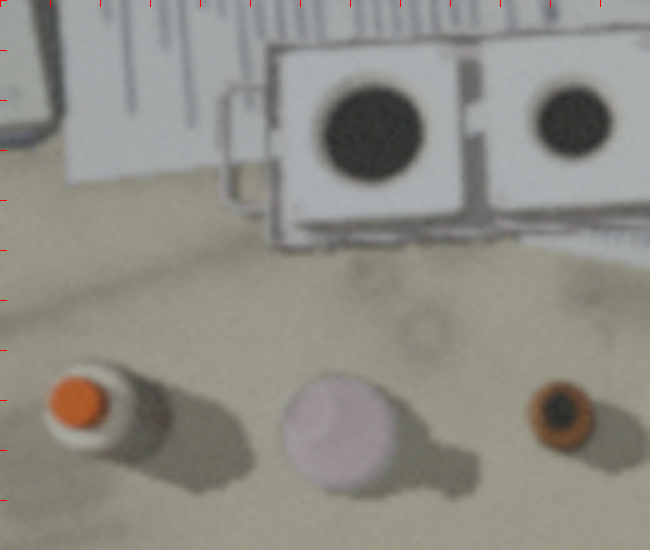

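View pics/topR.png

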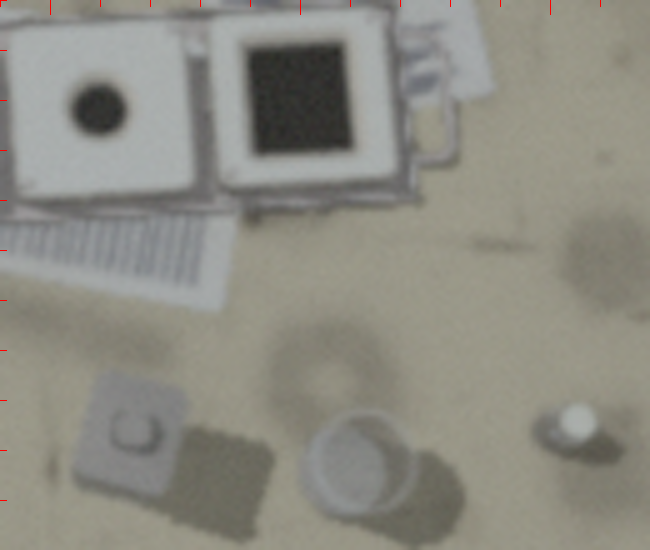

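View pics/sc.png

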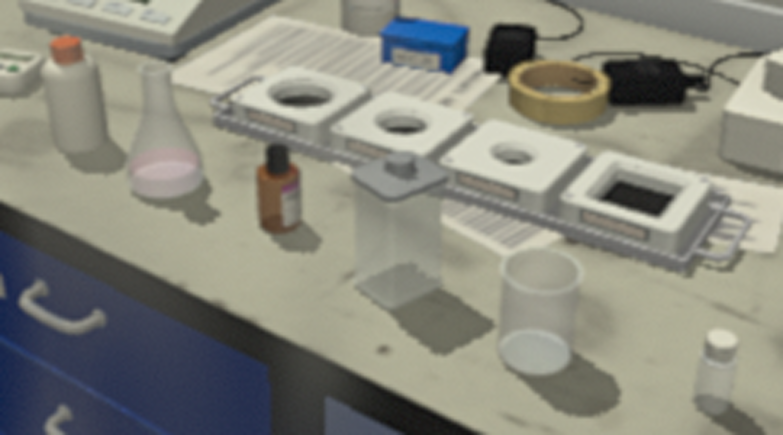

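Enlarged: the orange cap is at (170.6,235.4), the black cap at (266.8,236.8), the jar lid at about (316.8,241.6) with corners (310,229),(328,233),(323,254),(304.5,250.5), the vial cap at (405.6,239.3), the beaker rim at (362,247.5) and the flask foot at (222.5,241). I'll back-project these and overlay the results in both views.

```bash
cat > h.py <<'E'
import numpy as np,cv2,pickle
def back(d,u,v,z):
    R,t=np.array(d["R"]),np.array(d["t"]);r=R.T@np.linalg.inv(d["mtx"])@[u,v,1];c=-R.T@t
    return c+r*(z-c[2])/r[2]
def proj(d,X):
    p=(np.atleast_2d(X)@np.array(d["R"]).T+d["t"])@np.array(d["mtx"]).T;return p[:,:2]/p[:,2:]
def circ(x,y,z,r):
    a=np.linspace(0,2*np.pi,33);return np.c_[x+r*np.cos(a),y+r*np.sin(a),0*a+z]
def box(x,y,z,w,h,yaw):
    c,s=np.cos(yaw),np.sin(yaw);P=np.array([[1,1],[-1,1],[-1,-1],[1,-1],[1,1]])*[w/2,h/2]
    return np.c_[P@np.array([[c,s],[-s,c]])+[x,y],np.full(5,z)]
E
cat > ov.py <<'E'
from h import *
T=pickle.load(open("top0.pkl","rb"));S=pickle.load(open("scene0.pkl","rb"))
g=cv2.cvtColor(T["pixels"],cv2.COLOR_RGB2GRAY)[155:205,205:375]
n,l,st,ce=cv2.connectedComponentsWithStats((g<75).astype(np.uint8))
W=[]
for s,c in zip(st[1:],ce[1:]):
    if s[4]>60: p=back(T,c[0]+205,c[1]+155,15);W.append(p);print("well",s,(c+[205,155]).round(1),p.round(1))
W=np.array([w for w in W]);W=W[np.argsort(-W[:,1])]
O=dict(reagent=(170.6,235.4,96),dropper=(266.8,236.8,67),jarlid=(316.7,241.4,90),jarknob=(317.4,240.6,105),vial=(405.6,239.3,51),beaker=(362,247.5,68),flask=(222.7,241.6,20))
P={k:back(T,*v) for k,v in O.items()}
for k in P: print(k,P[k].round(1))
J=np.array([back(T,u,v,90) for u,v in[(310.5,229),(328,232.6),(323,254),(304.5,250.5)]]);print(J.round(1)); print([np.degrees(np.arctan2(*(J[a]-J[b])[[1,0]])).round(1) for a,b in[(0,3),(1,2)]],[np.degrees(np.arctan2(*(J[a]-J[b])[[1,0]])).round(1)-90 for a,b in[(0,1),(3,2)]])
E
python3 ov.py
```

```text
well [135   9  20  21 376] [349.4 174.3] [ 625.3 -160.9   15. ]
well [ 15  18  19  18 261] [229.1 181.4] [602.2 166.7  15. ]
well [ 58  18  14  13 136] [269.3 179. ] [609.9  57.5  15. ]
well [100  18  10   8  66] [309.4 176.5] [618.1 -51.5  15. ]
reagent [444.1 292.1  96. ]
dropper [446.1  58.8  67. ]
jarlid [433.4 -65.   90. ]
jarknob [433.8 -65.5 105. ]
vial [ 444.9 -295.4   51. ]
beaker [ 421.4 -180.    68. ]
flask [437.6 176.9  20. ]
[[463.9 -49.8  90. ]
 [455.4 -92.9  90. ]
 [402.7 -80.2  90. ]
 [410.8 -35.1  90. ]]
[np.float64(-15.5), np.float64(-13.6)] [np.float64(-11.200000000000003), np.float64(-10.200000000000003)]
```

```bash
cat >> ov.py <<'E'
import sys
jx,jy,jyaw=P["jarlid"][0],P["jarlid"][1],np.radians(-12.5)
L=[]
for k,r,zt,rc in[("reagent",24,96,11),("dropper",17,67,9.5),("vial",11.5,51,9.5),("beaker",26.5,68,26.5),("flask",32,0,32)]:
    x,y=P[k][:2];L+=[circ(x,y,0,r),circ(x,y,zt,rc)]
L+=[box(jx,jy,z,55,48,jyaw) for z in(0,88)]
for w,d in zip(W,(56,42,31,0)):
    L+=[box(w[0],w[1],27,96,96,.0705)]+([circ(w[0],w[1],27,d/2+5),circ(w[0],w[1],11,d/2)] if d else [box(w[0],w[1],11,63,56,.0705)])
for n,d,(a,b,c,e),f in[("s",S,(140,410,150,300),2.9),("t",T,(155,420,150,270),3)]:
    im=cv2.cvtColor(d["pixels"],cv2.COLOR_RGB2BGR)[c:e,a:b];im=cv2.resize(im,None,fx=f,fy=f,interpolation=cv2.INTER_CUBIC)
    for X in L: cv2.polylines(im,[np.round((proj(d,X)-[a,c]+.5)*f-.5).astype(int)],False,(0,255,0),1,cv2.LINE_AA)
    cv2.imwrite(f"pics/ov_{n}.png",im)
E
python3 ov.py>/dev/null
```

```text
(no output)
```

View pics/ov_s.png

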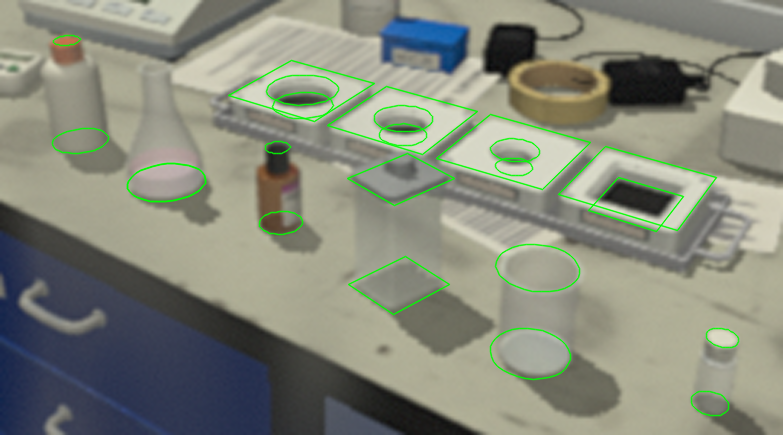

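View pics/ov_t.png

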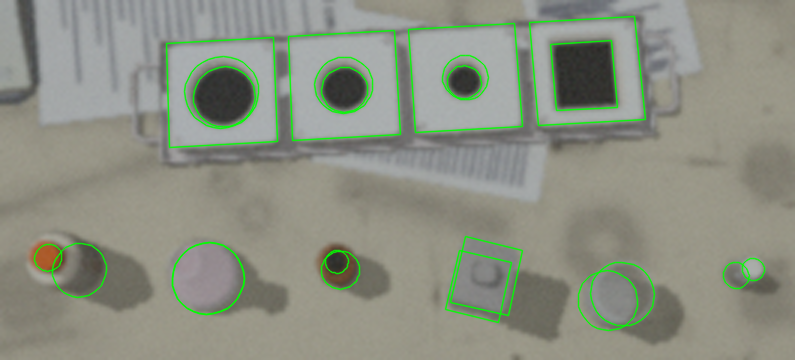

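The overlay matches both views well. The rack yaw is about 4°, and the jar yaw about -12.5°. I'll start with the vial.

```bash
cat > d.py <<'E'
import sys,numpy as np
def rel(a,b):
    "a,b: x,y,z,yaw (tool down) -> tool shift cm, az"
    d=np.array(b[:3])-a[:3];c,s=np.cos(a[3]),np.sin(a[3])
    return dict(dx=round((c*d[0]+s*d[1])/10,2),dy=round((s*d[0]-c*d[1])/10,2),dz=round(-d[2]/10,2),az=round(a[3]-b[3],3))
if __name__=="__main__":
    v=list(map(float,sys.argv[1:]));p=[v[i:i+4] for i in range(0,len(v),4)]
    for a,b in zip(p,p[1:]): print(b,rel(a,b))
E
python3 d.py 272.06 -590.34 231.3 .4316  445 -295.4 150 1.641  445 -295.4 20 1.641 445 -295.4 130 1.641 618 -51.5 130 1.641
```

```text
[445.0, -295.4, 150.0, 1.641] {'dx': np.float64(28.05), 'dy': np.float64(-19.55), 'dz': np.float64(8.13), 'az': -1.209}
[445.0, -295.4, 20.0, 1.641] {'dx': np.float64(0.0), 'dy': np.float64(0.0), 'dz': np.float64(13.0), 'az': 0.0}
[445.0, -295.4, 130.0, 1.641] {'dx': np.float64(0.0), 'dy': np.float64(0.0), 'dz': np.float64(-11.0), 'az': 0.0}
[618.0, -51.5, 130.0, 1.641] {'dx': np.float64(23.12), 'dy': np.float64(18.97), 'dz': np.float64(-0.0), 'az': 0.0}
```

>>> send_rows:
  series:
    - {"dx":28.05,"dy":-19.55,"dz":4,"az":-1.209,"hand":0}
    - {"dx":28.05,"dy":-19.55,"dz":4,"az":-1.209,"hand":0}
    - {"dx":28.05,"dy":-19.55,"dz":4,"az":-1.209,"hand":0}
    - {"dx":28.05,"dy":-19.55,"dz":4,"az":-1.209,"hand":0}
    - {"dx":28.05,"dy":-19.55,"dz":4,"az":-1.209,"hand":0}
    - {"dx":28.05,"dy":-19.55,"dz":4,"az":-1.209,"hand":0}
    - {"dx":28.05,"dy":-19.55,"dz":4,"az":-1.209,"hand":0}
    - {"dx":28.05,"dy":-19.55,"dz":4,"az":-1.209,"hand":0}
    - {"dx":28.05,"dy":-19.55,"dz":8.1,"az":-1.209,"hand":0}
    - {"dx":28.05,"dy":-19.55,"dz":8.1,"az":-1.209,"hand":0}

```text
invalid input at $.series[0]: expected keys ax, ay, az, dx, dy, dz, hand
```

>>> send_rows:
  series:
    - {"ax":0,"ay":0,"dx":28.05,"dy":-19.55,"dz":4,"az":-1.209,"hand":0}
    - {"ax":0,"ay":0,"dx":28.05,"dy":-19.55,"dz":4,"az":-1.209,"hand":0}
    - {"ax":0,"ay":0,"dx":28.05,"dy":-19.55,"dz":4,"az":-1.209,"hand":0}
    - {"ax":0,"ay":0,"dx":28.05,"dy":-19.55,"dz":4,"az":-1.209,"hand":0}
    - {"ax":0,"ay":0,"dx":28.05,"dy":-19.55,"dz":4,"az":-1.209,"hand":0}
    - {"ax":0,"ay":0,"dx":28.05,"dy":-19.55,"dz":4,"az":-1.209,"hand":0}
    - {"ax":0,"ay":0,"dx":28.05,"dy":-19.55,"dz":4,"az":-1.209,"hand":0}
    - {"ax":0,"ay":0,"dx":28.05,"dy":-19.55,"dz":8.1,"az":-1.209,"hand":0}
    - {"ax":0,"ay":0,"dx":28.05,"dy":-19.55,"dz":8.1,"az":-1.209,"hand":0}
    - {"ax":0,"ay":0,"dx":28.05,"dy":-19.55,"dz":8.1,"az":-1.209,"hand":0}

```text
clock: 1.1
eef_pos: [443.9, -295.9, 149.9]
tool_rot: [-3.139, -0.001, 1.637]
force: [0.3, -0.3, -0.8]
width: 85.1
gripper_force: 0.0
```

>>> send_rows:
  series:
    - {"ax":0,"ay":0,"az":0,"dx":0,"dy":0,"dz":4,"hand":0}
    - {"ax":0,"ay":0,"az":0,"dx":0,"dy":0,"dz":8,"hand":0}
    - {"ax":0,"ay":0,"az":0,"dx":0,"dy":0,"dz":11,"hand":0}
    - {"ax":0,"ay":0,"az":0,"dx":0,"dy":0,"dz":13,"hand":0}
    - {"ax":0,"ay":0,"az":0,"dx":0,"dy":0,"dz":13,"hand":0}
    - {"ax":0,"ay":0,"az":0,"dx":0,"dy":0,"dz":13,"hand":0.5}
    - {"ax":0,"ay":0,"az":0,"dx":0,"dy":0,"dz":13,"hand":1}
    - {"ax":0,"ay":0,"az":0,"dx":0,"dy":0,"dz":13,"hand":1}
    - {"ax":0,"ay":0,"az":0,"dx":0,"dy":0,"dz":13,"hand":1}
    - {"ax":0,"ay":0,"az":0,"dx":0,"dy":0,"dz":13,"hand":1}

```text
clock: 2.1
eef_pos: [445.5, -295.9, 21.4]
tool_rot: [3.14, 0.001, 1.64]
force: [-0.4, -0.8, 5.8]
width: 20.9
gripper_force: 58.4
```

>>> send_rows:
  series:
    - {"ax":0,"ay":0,"az":0,"dx":0,"dy":0,"dz":0,"hand":1}
    - {"ax":0,"ay":0,"az":0,"dx":0,"dy":0,"dz":0,"hand":1}
    - {"ax":0,"ay":0,"az":0,"dx":0,"dy":0,"dz":0,"hand":1}

```text
clock: 2.4
eef_pos: [445.6, -295.9, 21.4]
tool_rot: [3.14, 0.001, 1.641]
force: [-1.0, 0.1, 6.8]
width: 20.3
gripper_force: 58.4
```

>>> send_rows:
  series:
    - {"ax":0,"ay":0,"az":0,"dx":0,"dy":0,"dz":-2,"hand":1}
    - {"ax":0,"ay":0,"az":0,"dx":0,"dy":0,"dz":-5,"hand":1}
    - {"ax":0,"ay":0,"az":0,"dx":0,"dy":0,"dz":-8,"hand":1}
    - {"ax":0,"ay":0,"az":0,"dx":0,"dy":0,"dz":-11,"hand":1}
    - {"ax":0,"ay":0,"az":0,"dx":0,"dy":0,"dz":-11,"hand":1}

```text
clock: 2.9
eef_pos: [447.4, -296.7, 134.2]
tool_rot: [3.135, 0.004, 1.64]
force: [0.7, -0.1, -0.3]
width: 20.4
gripper_force: 58.9
```

```bash
python3 - <<'E'
from cell import *
from h import *
s=read_state();print(s["eef_pos"],s["width"],s["force"])
d=get_image("scene");pickle.dump(d,open("s1.pkl","wb"))
u,v=proj(d,s["eef_pos"])[0].astype(int);print(u,v)
im=cv2.cvtColor(d["pixels"],cv2.COLOR_RGB2BGR)
cv2.imwrite("pics/g1.png",cv2.resize(im[max(v-70,0):v+60,u-70:u+70],None,fx=4,fy=4,interpolation=cv2.INTER_CUBIC))
E
```

```text
[ 447.43319484 -296.71967031  134.24176301] 20.414451729911153 [ 0.67599613 -0.11718498 -0.2891916 ]
397 225
```

View pics/g1.png

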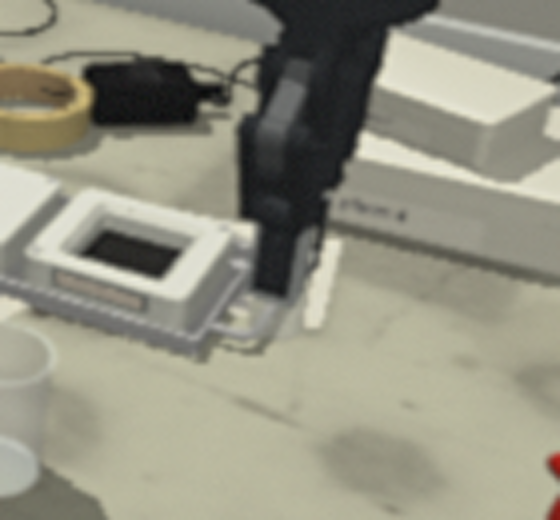

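The near finger hides most of the vial and its body isn't clearly visible at crop (280,300). I'll compare with the first frame.

```bash
python3 - <<'E'
from cell import *
from h import *
d=get_image("scene");S=pickle.load(open("scene0.pkl","rb"))
u,v=397,230
A=cv2.cvtColor(d["pixels"],cv2.COLOR_RGB2BGR);B=cv2.cvtColor(S["pixels"],cv2.COLOR_RGB2BGR)
D=np.clip(cv2.absdiff(A,B).astype(int)*3,0,255).astype(np.uint8)
f=lambda i:cv2.resize(i[v-35:v+65,u-35:u+30],None,fx=6,fy=6,interpolation=cv2.INTER_CUBIC)
cv2.imwrite("pics/g2.png",np.hstack([f(A),f(D)]))
print(read_state()["eef_pos"], proj(d,[447,-297,112])[0]-[u-35,v-35])
E
```

```text
[ 445.17243537 -295.70882688  131.06755452] [33.48108093 41.48772715]
```

View pics/g2.png

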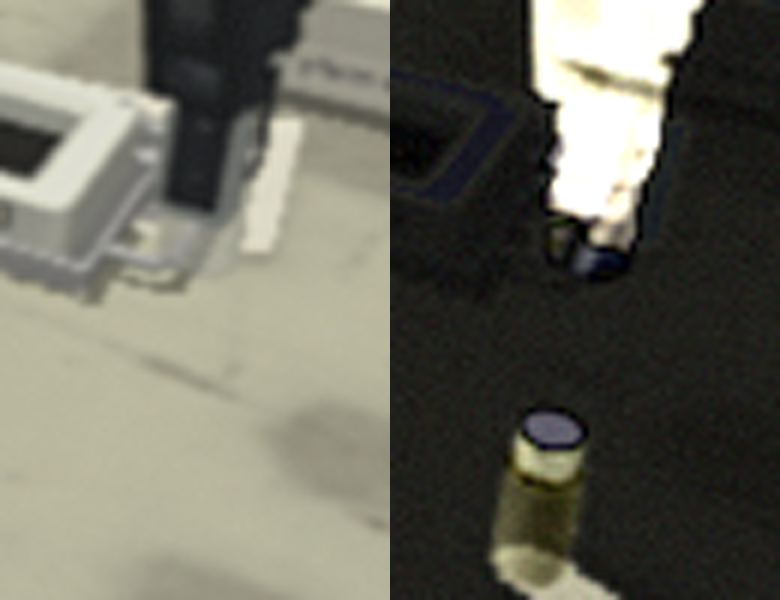

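The diff shows the vial hanging in the grip, with its underside about where I predicted. I'll carry it to the 31 mm well.

>>> send_rows:
  series:
    - {"ax":0,"ay":0,"az":0,"dx":3,"dy":2.5,"dz":0,"hand":1}
    - {"ax":0,"ay":0,"az":0,"dx":6,"dy":5,"dz":0,"hand":1}
    - {"ax":0,"ay":0,"az":0,"dx":9.5,"dy":8,"dz":0,"hand":1}
    - {"ax":0,"ay":0,"az":0,"dx":13,"dy":11,"dz":0,"hand":1}
    - {"ax":0,"ay":0,"az":0,"dx":16.5,"dy":14,"dz":0,"hand":1}
    - {"ax":0,"ay":0,"az":0,"dx":20,"dy":17,"dz":0,"hand":1}
    - {"ax":0,"ay":0,"az":0,"dx":23.1,"dy":19,"dz":0,"hand":1}
    - {"ax":0,"ay":0,"az":0,"dx":23.1,"dy":19,"dz":0,"hand":1}
    - {"ax":0,"ay":0,"az":0,"dx":23.1,"dy":19,"dz":0,"hand":1}
    - {"ax":0,"ay":0,"az":0,"dx":23.1,"dy":19,"dz":0,"hand":1}

```text
clock: 4.0
eef_pos: [617.0, -53.2, 129.1]
tool_rot: [-3.139, 0.001, 1.639]
force: [-0.8, -0.8, -0.1]
width: 20.5
gripper_force: 58.9
```

>>> send_rows:
  series:
    - {"ax":0,"ay":0,"az":0,"dx":0,"dy":0,"dz":3,"hand":1}
    - {"ax":0,"ay":0,"az":0,"dx":0,"dy":0,"dz":6,"hand":1}
    - {"ax":0,"ay":0,"az":0,"dx":0,"dy":0,"dz":7.4,"hand":1}
    - {"ax":0,"ay":0,"az":0,"dx":0,"dy":0,"dz":8.2,"hand":1}
    - {"ax":0,"ay":0,"az":0,"dx":0,"dy":0,"dz":8.8,"hand":1}
    - {"ax":0,"ay":0,"az":0,"dx":0,"dy":0,"dz":9.3,"hand":1}
    - {"ax":0,"ay":0,"az":0,"dx":0,"dy":0,"dz":9.5,"hand":1}
    - {"ax":0,"ay":0,"az":0,"dx":0,"dy":0,"dz":9.5,"hand":1}

```text
clock: 4.8
eef_pos: [618.7, -51.7, 35.7]
tool_rot: [3.141, 0.0, 1.641]
force: [0.3, 1.2, -0.7]
width: 20.3
gripper_force: 58.9
```

>>> send_rows:
  series:
    - {"ax":0,"ay":0,"az":0,"dx":0,"dy":0,"dz":0.15,"hand":1}
    - {"ax":0,"ay":0,"az":0,"dx":0,"dy":0,"dz":0.15,"hand":1}
    - {"ax":0,"ay":0,"az":0,"dx":0,"dy":0,"dz":0.15,"hand":0}
    - {"ax":0,"ay":0,"az":0,"dx":0,"dy":0,"dz":0.15,"hand":0}
    - {"ax":0,"ay":0,"az":0,"dx":0,"dy":0,"dz":0.15,"hand":0}
    - {"ax":0,"ay":0,"az":0,"dx":0,"dy":0,"dz":0.15,"hand":0}
    - {"ax":0,"ay":0,"az":0,"dx":0,"dy":0,"dz":0.15,"hand":0}
    - {"ax":0,"ay":0,"az":0,"dx":0,"dy":0,"dz":-3,"hand":0}
    - {"ax":0,"ay":0,"az":0,"dx":0,"dy":0,"dz":-7,"hand":0}
    - {"ax":0,"ay":0,"az":0,"dx":0,"dy":0,"dz":-11.5,"hand":0}

```text
clock: 5.8
eef_pos: [617.4, -51.6, 150.6]
tool_rot: [-3.139, -0.0, 1.641]
force: [0.5, -0.6, 0.0]
width: 85.2
gripper_force: 0.0
```

```bash
python3 d.py 617.2 -51.4 150 1.641  446 58.8 150 1.641  609.9 57.5 150 1.641 444 292.1 150 1.641 602.2 166.7 150 1.641 433.5 -65.2 170 1.353; python3 d.py  433.5 -65.2 170 1.353 625.3 -160.9 200 1.641
```

```text
[446.0, 58.8, 150.0, 1.641] {'dx': np.float64(12.19), 'dy': np.float64(-16.3), 'dz': np.float64(-0.0), 'az': 0.0}
[609.9, 57.5, 150.0, 1.641] {'dx': np.float64(-1.28), 'dy': np.float64(16.34), 'dz': np.float64(-0.0), 'az': 0.0}
[444.0, 292.1, 150.0, 1.641] {'dx': np.float64(24.57), 'dy': np.float64(-14.9), 'dz': np.float64(-0.0), 'az': 0.0}
[602.2, 166.7, 150.0, 1.641] {'dx': np.float64(-13.62), 'dy': np.float64(14.9), 'dz': np.float64(-0.0), 'az': 0.0}
[433.5, -65.2, 170.0, 1.353] {'dx': np.float64(-21.95), 'dy': np.float64(-18.46), 'dz': np.float64(-2.0), 'az': 0.288}
[625.3, -160.9, 200.0, 1.641] {'dx': np.float64(-5.2), 'dy': np.float64(20.79), 'dz': np.float64(-3.0), 'az': -0.288}
```

>>> send_rows:
  series:
    - {"ax":0,"ay":0,"az":0,"dx":3,"dy":-4,"dz":0,"hand":0}
    - {"ax":0,"ay":0,"az":0,"dx":6,"dy":-8,"dz":0,"hand":0}
    - {"ax":0,"ay":0,"az":0,"dx":9,"dy":-12,"dz":0,"hand":0}
    - {"ax":0,"ay":0,"az":0,"dx":12.2,"dy":-16.35,"dz":0,"hand":0}
    - {"ax":0,"ay":0,"az":0,"dx":12.2,"dy":-16.35,"dz":0,"hand":0}
    - {"ax":0,"ay":0,"az":0,"dx":12.2,"dy":-16.35,"dz":0,"hand":0}
    - {"ax":0,"ay":0,"az":0,"dx":12.2,"dy":-16.35,"dz":4,"hand":0}
    - {"ax":0,"ay":0,"az":0,"dx":12.2,"dy":-16.35,"dz":8,"hand":0}

```text
clock: 6.6
eef_pos: [450.4, 58.0, 70.4]
tool_rot: [3.135, -0.0, 1.639]
force: [1.0, -1.5, -0.6]
width: 85.1
gripper_force: 0.0
```

>>> send_rows:
  series:
    - {"ax":0,"ay":0,"az":0,"dx":0,"dy":0,"dz":3,"hand":0}
    - {"ax":0,"ay":0,"az":0,"dx":0,"dy":0,"dz":4.7,"hand":0}
    - {"ax":0,"ay":0,"az":0,"dx":0,"dy":0,"dz":4.7,"hand":0}
    - {"ax":0,"ay":0,"az":0,"dx":0,"dy":0,"dz":4.7,"hand":0.4}
    - {"ax":0,"ay":0,"az":0,"dx":0,"dy":0,"dz":4.7,"hand":1}
    - {"ax":0,"ay":0,"az":0,"dx":0,"dy":0,"dz":4.7,"hand":1}
    - {"ax":0,"ay":0,"az":0,"dx":0,"dy":0,"dz":4.7,"hand":1}
    - {"ax":0,"ay":0,"az":0,"dx":0,"dy":0,"dz":4.7,"hand":1}

```text
clock: 7.4
eef_pos: [447.6, 58.4, 24.0]
tool_rot: [3.14, 0.0, 1.64]
force: [0.5, -1.1, 5.2]
width: 32.3
gripper_force: 59.4
```

>>> send_rows:
  series:
    - {"ax":0,"ay":0,"az":0,"dx":0,"dy":0,"dz":-3,"hand":1}
    - {"ax":0,"ay":0,"az":0,"dx":0,"dy":0,"dz":-7,"hand":1}
    - {"ax":0,"ay":0,"az":0,"dx":0,"dy":0,"dz":-10,"hand":1}
    - {"ax":0,"ay":0,"az":0,"dx":-0.5,"dy":4,"dz":-10,"hand":1}
    - {"ax":0,"ay":0,"az":0,"dx":-0.9,"dy":8,"dz":-10,"hand":1}
    - {"ax":0,"ay":0,"az":0,"dx":-1.3,"dy":12,"dz":-10,"hand":1}
    - {"ax":0,"ay":0,"az":0,"dx":-1.3,"dy":16.3,"dz":-10,"hand":1}
    - {"ax":0,"ay":0,"az":0,"dx":-1.3,"dy":16.3,"dz":-10,"hand":1}
    - {"ax":0,"ay":0,"az":0,"dx":-1.3,"dy":16.3,"dz":-10,"hand":1}
    - {"ax":0,"ay":0,"az":0,"dx":-1.3,"dy":16.3,"dz":-10,"hand":1}

```text
clock: 8.4
eef_pos: [608.5, 57.0, 122.9]
tool_rot: [-3.139, 0.0, 1.642]
force: [-0.6, -0.9, -1.2]
width: 32.8
gripper_force: 59.8
```

>>> send_rows:
  series:
    - {"ax":0,"ay":0,"az":0,"dx":0,"dy":0,"dz":3,"hand":1}
    - {"ax":0,"ay":0,"az":0,"dx":0,"dy":0,"dz":5.5,"hand":1}
    - {"ax":0,"ay":0,"az":0,"dx":0,"dy":0,"dz":6.8,"hand":1}
    - {"ax":0,"ay":0,"az":0,"dx":0,"dy":0,"dz":7.6,"hand":1}
    - {"ax":0,"ay":0,"az":0,"dx":0,"dy":0,"dz":8.3,"hand":1}
    - {"ax":0,"ay":0,"az":0,"dx":0,"dy":0,"dz":8.5,"hand":1}
    - {"ax":0,"ay":0,"az":0,"dx":0,"dy":0,"dz":8.5,"hand":1}

```text
clock: 9.1
eef_pos: [610.5, 57.1, 38.7]
tool_rot: [3.141, -0.0, 1.641]
force: [0.2, 0.7, -0.6]
width: 32.4
gripper_force: 59.9
```

>>> send_rows:
  series:
    - {"ax":0,"ay":0,"az":0,"dx":0,"dy":0,"dz":0.2,"hand":1}
    - {"ax":0,"ay":0,"az":0,"dx":0,"dy":0,"dz":0.2,"hand":1}
    - {"ax":0,"ay":0,"az":0,"dx":0,"dy":0,"dz":0.2,"hand":0}
    - {"ax":0,"ay":0,"az":0,"dx":0,"dy":0,"dz":0.2,"hand":0}
    - {"ax":0,"ay":0,"az":0,"dx":0,"dy":0,"dz":0.2,"hand":0}
    - {"ax":0,"ay":0,"az":0,"dx":0,"dy":0,"dz":0.2,"hand":0}
    - {"ax":0,"ay":0,"az":0,"dx":0,"dy":0,"dz":0.2,"hand":0}
    - {"ax":0,"ay":0,"az":0,"dx":0,"dy":0,"dz":-4,"hand":0}
    - {"ax":0,"ay":0,"az":0,"dx":0,"dy":0,"dz":-8.5,"hand":0}
    - {"ax":0,"ay":0,"az":0,"dx":0,"dy":0,"dz":-13,"hand":0}

```text
clock: 10.1
eef_pos: [609.8, 57.1, 169.5]
tool_rot: [-3.14, -0.0, 1.641]
force: [0.7, -0.4, 0.0]
width: 85.6
gripper_force: 0.0
```

```bash
python3 d.py 610 57.3 168 1.641 444 292.1 168 1.641
```

```text
[444.0, 292.1, 168.0, 1.641] {'dx': np.float64(24.59), 'dy': np.float64(-14.91), 'dz': np.float64(-0.0), 'az': 0.0}
```

>>> send_rows:
  series:
    - {"ax":0,"ay":0,"az":0,"dx":4,"dy":-2.5,"dz":0,"hand":0}
    - {"ax":0,"ay":0,"az":0,"dx":8,"dy":-5,"dz":0,"hand":0}
    - {"ax":0,"ay":0,"az":0,"dx":12,"dy":-7.5,"dz":0,"hand":0}
    - {"ax":0,"ay":0,"az":0,"dx":16,"dy":-10,"dz":0,"hand":0}
    - {"ax":0,"ay":0,"az":0,"dx":20,"dy":-12.5,"dz":0,"hand":0}
    - {"ax":0,"ay":0,"az":0,"dx":24.6,"dy":-14.9,"dz":0,"hand":0}
    - {"ax":0,"ay":0,"az":0,"dx":24.6,"dy":-14.9,"dz":0,"hand":0}
    - {"ax":0,"ay":0,"az":0,"dx":24.6,"dy":-14.9,"dz":0,"hand":0}
    - {"ax":0,"ay":0,"az":0,"dx":24.6,"dy":-14.9,"dz":2,"hand":0}
    - {"ax":0,"ay":0,"az":0,"dx":24.6,"dy":-14.9,"dz":4,"hand":0}

```text
clock: 11.1
eef_pos: [446.1, 290.5, 128.2]
tool_rot: [3.14, 0.0, 1.638]
force: [0.6, -0.1, 0.3]
width: 85.1
gripper_force: 0.0
```

>>> send_rows:
  series:
    - {"ax":0,"ay":0,"az":0,"dx":0,"dy":0,"dz":4,"hand":0}
    - {"ax":0,"ay":0,"az":0,"dx":0,"dy":0,"dz":7.5,"hand":0}
    - {"ax":0,"ay":0,"az":0,"dx":0,"dy":0,"dz":9.7,"hand":0}
    - {"ax":0,"ay":0,"az":0,"dx":0,"dy":0,"dz":9.7,"hand":0}
    - {"ax":0,"ay":0,"az":0,"dx":0,"dy":0,"dz":9.7,"hand":0.3}
    - {"ax":0,"ay":0,"az":0,"dx":0,"dy":0,"dz":9.7,"hand":1}
    - {"ax":0,"ay":0,"az":0,"dx":0,"dy":0,"dz":9.7,"hand":1}
    - {"ax":0,"ay":0,"az":0,"dx":0,"dy":0,"dz":9.7,"hand":1}
    - {"ax":0,"ay":0,"az":0,"dx":0,"dy":0,"dz":9.7,"hand":1}

```text
clock: 12.0
eef_pos: [445.7, 292.3, 33.1]
tool_rot: [3.139, -0.001, 1.64]
force: [0.3, -1.2, 6.6]
width: 46.1
gripper_force: 61.5
```

>>> send_rows:
  series:
    - {"ax":0,"ay":0,"az":0,"dx":0,"dy":0,"dz":-4,"hand":1}
    - {"ax":0,"ay":0,"az":0,"dx":0,"dy":0,"dz":-8,"hand":1}
    - {"ax":0,"ay":0,"az":0,"dx":0,"dy":2,"dz":-12,"hand":1}
    - {"ax":0,"ay":0,"az":0,"dx":-3,"dy":5,"dz":-12,"hand":1}
    - {"ax":0,"ay":0,"az":0,"dx":-6,"dy":8,"dz":-12,"hand":1}
    - {"ax":0,"ay":0,"az":0,"dx":-9.5,"dy":11,"dz":-12,"hand":1}
    - {"ax":0,"ay":0,"az":0,"dx":-13.6,"dy":14.8,"dz":-12,"hand":1}
    - {"ax":0,"ay":0,"az":0,"dx":-13.6,"dy":14.8,"dz":-12,"hand":1}
    - {"ax":0,"ay":0,"az":0,"dx":-13.6,"dy":14.8,"dz":-12,"hand":1}
    - {"ax":0,"ay":0,"az":0,"dx":-13.6,"dy":14.8,"dz":-12,"hand":1}

```text
clock: 13.0
eef_pos: [600.5, 167.9, 151.7]
tool_rot: [-3.141, -0.001, 1.642]
force: [0.5, 0.6, -1.0]
width: 46.4
gripper_force: 62.3
```

>>> send_rows:
  series:
    - {"ax":0,"ay":0,"az":0,"dx":0,"dy":0,"dz":3,"hand":1}
    - {"ax":0,"ay":0,"az":0,"dx":0,"dy":0,"dz":6,"hand":1}
    - {"ax":0,"ay":0,"az":0,"dx":0,"dy":0,"dz":7.8,"hand":1}
    - {"ax":0,"ay":0,"az":0,"dx":0,"dy":0,"dz":8.8,"hand":1}
    - {"ax":0,"ay":0,"az":0,"dx":0,"dy":0,"dz":9.6,"hand":1}
    - {"ax":0,"ay":0,"az":0,"dx":0,"dy":0,"dz":10.2,"hand":1}
    - {"ax":0,"ay":0,"az":0,"dx":0,"dy":0,"dz":10.4,"hand":1}
    - {"ax":0,"ay":0,"az":0,"dx":0,"dy":0,"dz":10.4,"hand":1}

```text
clock: 13.8
eef_pos: [601.8, 166.9, 47.7]
tool_rot: [3.141, -0.0, 1.641]
force: [0.2, 0.7, -1.5]
width: 46.1
gripper_force: 62.3
```

>>> send_rows:
  series:
    - {"ax":0,"ay":0,"az":0,"dx":0,"dy":0,"dz":0.2,"hand":1}
    - {"ax":0,"ay":0,"az":0,"dx":0,"dy":0,"dz":0.2,"hand":1}
    - {"ax":0,"ay":0,"az":0,"dx":0,"dy":0,"dz":0.2,"hand":0}
    - {"ax":0,"ay":0,"az":0,"dx":0,"dy":0,"dz":0.2,"hand":0}
    - {"ax":0,"ay":0,"az":0,"dx":0,"dy":0,"dz":0.2,"hand":0}
    - {"ax":0,"ay":0,"az":0,"dx":0,"dy":0,"dz":0.2,"hand":0}
    - {"ax":0,"ay":0,"az":0,"dx":0,"dy":0,"dz":0.2,"hand":0}
    - {"ax":0,"ay":0,"az":0,"dx":0,"dy":0,"dz":-4,"hand":0}
    - {"ax":0,"ay":0,"az":0,"dx":0,"dy":0,"dz":-8.5,"hand":0}
    - {"ax":0,"ay":0,"az":0,"dx":0,"dy":0,"dz":-13,"hand":0}

```text
clock: 14.8
eef_pos: [601.1, 166.6, 178.5]
tool_rot: [-3.141, -0.0, 1.641]
force: [1.4, -0.3, -0.3]
width: 85.6
gripper_force: 0.0
```

```bash
python3 d.py 601.8 167 176 1.641 433.5 -65.2 176 1.353 ; python3 d.py  433.5 -65.2 170 1.353 625.3 -160.9 200 1.641
```

```text
[433.5, -65.2, 176.0, 1.353] {'dx': np.float64(-21.98), 'dy': np.float64(-18.42), 'dz': np.float64(-0.0), 'az': 0.288}
[625.3, -160.9, 200.0, 1.641] {'dx': np.float64(-5.2), 'dy': np.float64(20.79), 'dz': np.float64(-3.0), 'az': -0.288}
```

>>> send_rows:
  series:
    - {"ax":0,"ay":0,"az":0.1,"dx":-4,"dy":-3,"dz":0,"hand":0}
    - {"ax":0,"ay":0,"az":0.2,"dx":-8,"dy":-6,"dz":0,"hand":0}
    - {"ax":0,"ay":0,"az":0.288,"dx":-12,"dy":-9,"dz":0,"hand":0}
    - {"ax":0,"ay":0,"az":0.288,"dx":-16,"dy":-12,"dz":0,"hand":0}
    - {"ax":0,"ay":0,"az":0.288,"dx":-19,"dy":-15,"dz":0,"hand":0}
    - {"ax":0,"ay":0,"az":0.288,"dx":-21.95,"dy":-18.4,"dz":0,"hand":0}
    - {"ax":0,"ay":0,"az":0.288,"dx":-21.95,"dy":-18.4,"dz":0,"hand":0}
    - {"ax":0,"ay":0,"az":0.288,"dx":-21.95,"dy":-18.4,"dz":0,"hand":0}
    - {"ax":0,"ay":0,"az":0.288,"dx":-21.95,"dy":-18.4,"dz":2,"hand":0}
    - {"ax":0,"ay":0,"az":0.288,"dx":-21.95,"dy":-18.4,"dz":4,"hand":0}

```text
clock: 15.8
eef_pos: [435.6, -64.0, 137.5]
tool_rot: [3.138, -0.001, 1.354]
force: [0.5, -1.1, -1.1]
width: 85.7
gripper_force: 0.0
```

>>> send_rows:
  series:
    - {"ax":0,"ay":0,"az":0,"dx":0,"dy":0,"dz":3,"hand":0}
    - {"ax":0,"ay":0,"az":0,"dx":0,"dy":0,"dz":6,"hand":0}
    - {"ax":0,"ay":0,"az":0,"dx":0,"dy":0,"dz":9.4,"hand":0}
    - {"ax":0,"ay":0,"az":0,"dx":0,"dy":0,"dz":9.4,"hand":0}
    - {"ax":0,"ay":0,"az":0,"dx":0,"dy":0,"dz":9.4,"hand":0.2}
    - {"ax":0,"ay":0,"az":0,"dx":0,"dy":0,"dz":9.4,"hand":1}
    - {"ax":0,"ay":0,"az":0,"dx":0,"dy":0,"dz":9.4,"hand":1}
    - {"ax":0,"ay":0,"az":0,"dx":0,"dy":0,"dz":9.4,"hand":1}
    - {"ax":0,"ay":0,"az":0,"dx":0,"dy":0,"dz":9.4,"hand":1}

```text
clock: 16.7
eef_pos: [434.8, -65.0, 44.9]
tool_rot: [3.138, -0.001, 1.353]
force: [-1.4, 1.2, 8.2]
width: 54.6
gripper_force: 63.4
```

>>> send_rows:
  series:
    - {"ax":0,"ay":0,"az":0,"dx":0,"dy":0,"dz":-4,"hand":1}
    - {"ax":0,"ay":0,"az":0,"dx":0,"dy":0,"dz":-8,"hand":1}
    - {"ax":0,"ay":0,"az":0,"dx":0,"dy":3,"dz":-12,"hand":1}
    - {"ax":0,"ay":0,"az":-0.08,"dx":-1,"dy":7,"dz":-12,"hand":1}
    - {"ax":0,"ay":0,"az":-0.16,"dx":-2.5,"dy":11,"dz":-12,"hand":1}
    - {"ax":0,"ay":0,"az":-0.24,"dx":-4,"dy":15,"dz":-12,"hand":1}
    - {"ax":0,"ay":0,"az":-0.288,"dx":-5.2,"dy":18.5,"dz":-12,"hand":1}
    - {"ax":0,"ay":0,"az":-0.288,"dx":-5.2,"dy":20.8,"dz":-12,"hand":1}
    - {"ax":0,"ay":0,"az":-0.288,"dx":-5.2,"dy":20.8,"dz":-12,"hand":1}
    - {"ax":0,"ay":0,"az":-0.288,"dx":-5.2,"dy":20.8,"dz":-12,"hand":1}

```text
clock: 17.7
eef_pos: [624.5, -160.8, 163.5]
tool_rot: [-3.141, -0.0, 1.64]
force: [-0.4, 0.1, -1.2]
width: 54.6
gripper_force: 63.9
```

>>> send_rows:
  series:
    - {"ax":0,"ay":0,"az":0,"dx":0,"dy":0,"dz":2,"hand":1}
    - {"ax":0,"ay":0,"az":0,"dx":0,"dy":0,"dz":5,"hand":1}
    - {"ax":0,"ay":0,"az":0,"dx":0,"dy":0,"dz":7,"hand":1}
    - {"ax":0,"ay":0,"az":0,"dx":0,"dy":0,"dz":7.5,"hand":1}
    - {"ax":0,"ay":0,"az":0,"dx":0,"dy":0,"dz":7.5,"hand":1}

```text
clock: 18.2
eef_pos: [624.1, -160.5, 88.3]
tool_rot: [-3.14, -0.0, 1.641]
force: [-0.8, 0.2, -1.6]
width: 54.8
gripper_force: 63.9
```

```bash
python3 - <<'E'
from cell import *
from h import *
d=get_image("scene");s=read_state();print(s["eef_pos"],s["force"])
A=cv2.cvtColor(d["pixels"],cv2.COLOR_RGB2BGR)
cv2.imwrite("pics/g3.png",cv2.resize(A[130:280,180:430],None,fx=3.2,fy=3.2,interpolation=cv2.INTER_CUBIC)[:480])
E
```

```text
[ 625.09935747 -160.6170705    89.23338039] [ 1.43564725 -0.80722367 -1.26607617]
```

View pics/g3.png

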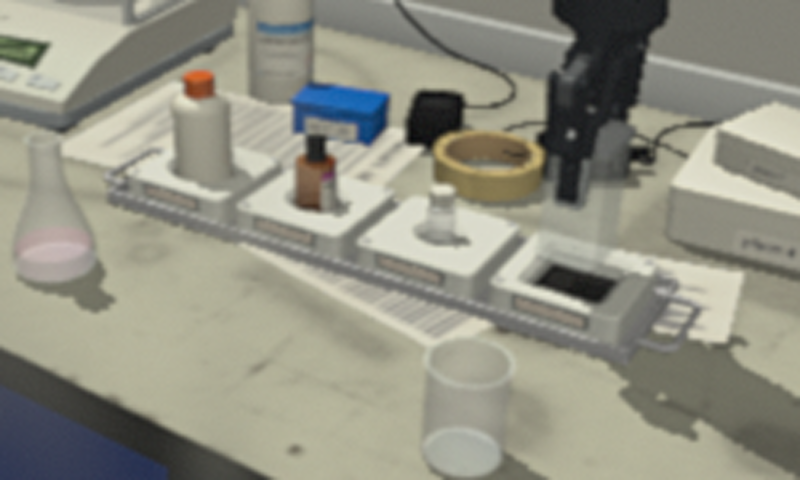

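All three bottles stand upright in their wells, and the jar hangs upright over the oblong well at about (580,250). I'll lower it.

>>> send_rows:
  series:
    - {"ax":0,"ay":0,"az":0,"dx":0,"dy":0,"dz":0.8,"hand":1}
    - {"ax":0,"ay":0,"az":0,"dx":0,"dy":0,"dz":1.6,"hand":1}
    - {"ax":0,"ay":0,"az":0,"dx":0,"dy":0,"dz":2.2,"hand":1}
    - {"ax":0,"ay":0,"az":0,"dx":0,"dy":0,"dz":2.7,"hand":1}
    - {"ax":0,"ay":0,"az":0,"dx":0,"dy":0,"dz":2.9,"hand":1}
    - {"ax":0,"ay":0,"az":0,"dx":0,"dy":0,"dz":2.9,"hand":1}

```text
clock: 18.85
eef_pos: [625.0, -160.8, 58.9]
tool_rot: [-3.141, -0.0, 1.641]
force: [0.4, 0.4, -1.7]
width: 54.8
gripper_force: 63.9
```

>>> send_rows:
  series:
    - {"ax":0,"ay":0,"az":0,"dx":0,"dy":0,"dz":0.2,"hand":1}
    - {"ax":0,"ay":0,"az":0,"dx":0,"dy":0,"dz":0.2,"hand":1}
    - {"ax":0,"ay":0,"az":0,"dx":0,"dy":0,"dz":0.2,"hand":0}
    - {"ax":0,"ay":0,"az":0,"dx":0,"dy":0,"dz":0.2,"hand":0}
    - {"ax":0,"ay":0,"az":0,"dx":0,"dy":0,"dz":0.2,"hand":0}
    - {"ax":0,"ay":0,"az":0,"dx":0,"dy":0,"dz":0.2,"hand":0}
    - {"ax":0,"ay":0,"az":0,"dx":0,"dy":0,"dz":0.2,"hand":0}
    - {"ax":0,"ay":0,"az":0,"dx":0,"dy":0,"dz":-4,"hand":0}
    - {"ax":0,"ay":0,"az":0,"dx":0,"dy":0,"dz":-8.5,"hand":0}
    - {"ax":0,"ay":0,"az":0,"dx":0,"dy":0,"dz":-13,"hand":0}

```text
clock: 19.85
eef_pos: [624.8, -160.7, 190.5]
tool_rot: [-3.141, -0.001, 1.641]
force: [0.9, 1.1, -0.2]
width: 85.3
gripper_force: 0.0
```

>>> send_rows:
  series:
    - {"ax":0,"ay":0,"az":0,"dx":4,"dy":-4,"dz":-3,"hand":0}
    - {"ax":0,"ay":0,"az":0,"dx":4,"dy":-8,"dz":-3,"hand":0}
    - {"ax":0,"ay":0,"az":0,"dx":4,"dy":-12,"dz":-3,"hand":0}
    - {"ax":0,"ay":0,"az":0,"dx":4,"dy":-16,"dz":-3,"hand":0}
    - {"ax":0,"ay":0,"az":0,"dx":4,"dy":-16,"dz":-3,"hand":0}
    - {"ax":0,"ay":0,"az":0,"dx":4,"dy":-16,"dz":-3,"hand":0}

```text
clock: 20.45
eef_pos: [462.7, -132.6, 219.8]
tool_rot: [3.141, 0.001, 1.64]
force: [0.7, -0.1, 0.9]
width: 85.2
gripper_force: 0.0
```

```bash
python3 - <<'E'
from cell import *
from h import *
O=[(602.2,166.7,24,96,11),(609.9,57.5,17,67,9.5),(618.1,-51.5,11.5,51,9.5)]
L=[circ(x,y,11+h,c) for x,y,r,h,c in O]+[box(625.3,-160.9,99,55,48,.0705)]
out=[]
for n,(a,b,c,e) in dict(scene=(200,420,135,260),top=(190,410,140,265)).items():
    d=get_image(n);A=cv2.resize(cv2.cvtColor(d["pixels"],cv2.COLOR_RGB2BGR)[c:e,a:b],None,fx=2.4*1.4,fy=2.4,interpolation=cv2.INTER_CUBIC) if 0 else cv2.resize(cv2.cvtColor(d["pixels"],cv2.COLOR_RGB2BGR)[c:e,a:b],None,fx=2.4,fy=2.4,interpolation=cv2.INTER_CUBIC)
    for X in L: cv2.polylines(A,[np.round((proj(d,X)-[a,c]+.5)*2.4-.5).astype(int)],False,(0,255,0),1,cv2.LINE_AA)
    out.append(A)
cv2.imwrite("pics/fin.png",np.vstack(out)[:600])
E
```

```text
(no output)
```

View pics/fin.png

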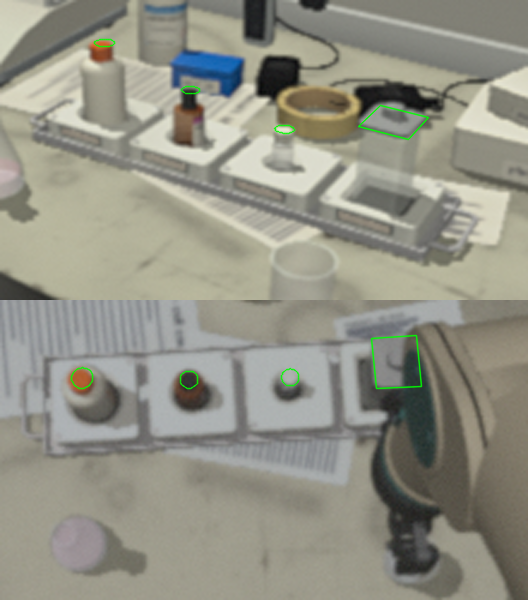

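All four caps and the lid match the seated-height outlines in both views, and the arm is clear. I'm handing in.

```bash
python3 -c "
from cell import *
print(finish_job())"
```

```text
the job is handed in; nothing more can be done
None
```

I stood the vial, dropper bottle, reagent bottle and staining jar in their matching wells and handed the job in at about 20 s. In the last images all four sat upright at seated height and the flask and beaker were never touched. No verdict came back.

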